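Stack the drained ware frame on the loaded one

TASK

The loose stacking frame has finished draining on the sloping drainer: pick it up, level it and stack it on the loaded frame that stands on the bench, all four legs fully home in the four corner cups (either way round). Lower it in rather than dropping it, and let go. Leave the loaded frame, the porcelain figures on its board, the jar and the tub standing where they are.

Things in the scene. Friction and masses are not known exactly. Their poses are not given: they have to be found in the camera images.
- loose_bar (a point): Centre of the loose frame's carrying bar, the place to grip, 120 mm above the soles, near the balance point. x = frame's long side, y = short side and along the bar, z = feet to deck. Bar 20 mm wide (x), 20 high, 108 long, flat sides; 62 mm open either side. At the start z leans 30 deg from vertical, roughly away from the robot; x climbs the slope towards it. Half a turn about z is the same frame
- loose_frame: The loose frame; origin at its centre (73 mm above the soles, 47 mm below loose_bar; same axes): plain aluminium, 0.4-0.75 kg, 198 x 162 mm, 147 mm from soles to cup rims. Four 20 mm square legs at x +-78, y +-60 mm, each with a 15 mm square black foot 6 mm high. Rails 20 mm high, 12 wide join the legs level with the bar. Flared cups over the legs, 42 mm across, rims 27 mm above the bar's centre
- lower_frame: Loaded frame, same make and size, level on the bench, 1.3 kg, slides if pushed. Origin: centre of its footprint on the bench; x long side, y short side, z up. When the loose frame is stacked its feet stand on the cup floors and its bar centre is 246 mm straight above this origin. A plywood board 110 (x) x 150 (y) mm lies on the deck, top 136 mm up, and carries two figures
- cup (a point): One of the loaded frame's four cups, the one at its x +78, y +60 mm (the others at +-78, +-60): this point is the middle of the cup floor, 126 mm above the bench. Inside 25 mm square (2.5 mm to spare round a leg) for 10 mm up, then flaring to about 36 mm at the rim, 21 mm above the floor; axes as lower_frame
- drainer: Sloping sheet-steel drainer fixed to the bench, 210 mm wide. Origin on the bench under the middle of the slope, where the sheet is 80 mm high; the slope rises 30 deg towards its own +x, 232 mm along the slope, with a 16 mm lip at the low end (its -x, roughly away from the robot) against which the loose frame's lower legs rest, and 10 mm edges at the sides
- figure_a: white porcelain figure, 72 mm high, 42 mm across its foot, standing on the board of the loaded frame at the side towards that frame's -y; origin at the centre of its foot
- figure_b: white porcelain figure, 66 mm high, 39 mm across its foot, standing on the board of the loaded frame at the side towards that frame's +y; origin at the centre of its foot
- jar: amber jar with red cap, 68 mm across, 105 mm high, standing on the bench beyond the work; origin at the centre of its underside
- tub: white plastic tub, 90 mm across, 60 mm high, standing on the bench near the robot between the drainer and the loaded frame; origin at the centre of its underside
Mind the look-alikes: they are no part of the job. What is shaped like the figure_b but blue is not meant.

How it is judged:
By the outcome, as a careful person would: the job done as asked, in the order asked, and still so for the second after the job is handed in, with the robot touching nothing.
It also fails if it takes over 54 s, if anything falls off the work surface, if the arm or the gripper's body presses on something with over 40 N, if the wrist force passes 120 N, or if a joint passes its speed limit or range.

ROBOT

A 7-joint arm with a two-finger parallel gripper is mounted at the origin on the work surface. World frame = base frame: x ahead of the robot, y to its left, z up, the work surface at z = 0. Lengths are in mm, angles in rad, forces in N, time in s.
With the tool pointing down it reaches from about 350 to 900 mm from the base axis. Payload 19.9 kg.
Tool frame: the origin (TCP) lies between the finger pads; the fingertips stand manip.tips_ahead ahead of it and the grasp point (between the pads) is the TCP (manip.tips_ahead is the distance from the TCP to the fingertips, in mm); z points along the fingers, y is the line along which they close (so a half turn about z gives the same grasp; the last joint's range is limited). The gripper opens to 85 mm and grips with 20 to 120 N. Pads are 22 mm wide; open, the fingers measure 114 mm over their backs; the gripper's body (76 mm by 85 mm) begins 54 mm behind the grasp point. The pads swing forward as they close: fully open they stand 13 mm farther back than shut.
Start: joints at [-1.312, 0.417, -0.01, 1.614, 0.005, 1.111, -0.053], TCP at [184.57, 597.107, 250.26] pointing down, gripper open.
Joint ranges: [-2.81, 2.81], [-0.39, 2.02], [-1.27, 1.25], [0.06, 2.57], [-1.19, 4.33], [0.19, 2], [-2.82, 2.82]. Speed limits (rad/s): [1.89, 1.89, 2.39, 2.39, 3.01, 3.01, 3.01].

INTERFACE

Orientations are given as [roll, pitch, yaw] about the fixed x, y, z axes, in that order (R = Rz(yaw) Ry(pitch) Rx(roll)).
In Python, from rig import get_obs, cams, manip gives the robot as it stands. The module is installed in compiled form; this text tells all that it offers.
- The arm moves only by the tool jog_arm, never from a script. Its argument "moves" is a list of rows, each a list of 7 numbers: the turn, a rotation vector about the tool's x, y, z in rad, then the shift along the tool's x, y, z in mm, then the finger opening in mm, from 0 to 85.4. In form: [[ax, ay, az, tx, ty, tz, grip], ...]. A call has 1 to 5 rows; each row shifts and turns the commanded pose from where the row before left it, along the tool's axes as they then stand; what a row does not reach is not made up. A row lasts 1/10 s, in which the tool goes at most 50 mm and 8.59 degrees, less where a joint would pass 70% of its speed; a pose out of reach is approached as far as the arm can. A call with a gripper value outside its range is refused whole. The fingers move at their own pace and stop on an object; "squeeze" is the grip in N (left out, the last holds). Time passes only in rows, so rows that do not move let the fingers close. It gives the time, the measured TCP pose, the force, the opening and the grip force at its end, in the units of the state.
- get_obs(): the state, without advancing time (a new reading comes with each control period).
- cams.camera(name): name is "scene" or "top"; returns the picture (400x640x3 uint8, red, green, blue); there is no depth.
- cams.camera_params(name): a dict with "camera_matrix" (3x3 intrinsics, pixels), "k1" (the pictures are not rectified: a ray, as slopes to the right and down, at radius r is drawn at 1 + k1 r^2 times it, then the intrinsics apply), "extrinsics" (4x4, takes a point from camera to world coordinates). Camera axes: x right, y up, looking along -z (the intrinsics and any distortion apply to the point x, -y, -z); pixel columns grow to the right and rows downward; lengths in mm; the calibration is good to about 2 mm. A picture is of the moment at which its call begins. camera_params takes no time and is no camera call.
- manip.close_job(): hands the job in; it is judged then, once.
The state is a dict: "time_s": time; "joint_pos": joint angles; "dq": joint speeds; "joint_torque": joint torques, N m; "eef_pos": TCP position; "tool_rot": TCP orientation; "contact_force": force on the tool from outside, world axes, zero at the start; "ft_torque": the same for the moment, N m; "opening": finger opening in mm; "grip_force": force on a finger pad.
Only numpy, scipy, OpenCV 4.12 (cv2) and the standard library are available. Lean on these libraries where they do the work, as an engineer would, in place of code of your own. Each camera call takes 0.05 s, during which the arm holds its last target. There are 200 camera calls.

## Working session

There is one attempt and no reset: what is moved stays moved. The work goes in short steps, Python scripts to look and compute and a tool call to move; the robot and the scene stay as the last step left them, time stands still between calls to the robot, and variables do not carry over. Pictures are saved under pics/ and viewed, at most 10 in all, crops included, and the job is handed in when it is done.

Besides the shell and the picture viewer there is one more tool, called after "Call:" as name(argument=value, ...) on one line, values as JSON. jog_arm: Moves the arm, as the interface text tells. Its arguments: {"type":"object","properties":{"moves":{"type":"array","items":{"type":"array","items":{"type":"number"}}},"squeeze":{"type":"number"}},"required":["moves"]}

```bash
mkdir -p pics
python3 - <<'E'
from rig import get_obs, cams, manip
import cv2, numpy as np
np.set_printoptions(precision=3,suppress=True)
for n in ("scene","top"):
    im=cams.camera(n); cv2.imwrite(f"pics/{n}0.png",im[:,:,::-1])
    print(n,cams.camera_params(n))
print(manip.tips_ahead); print(get_obs())
E
```

```text
scene {'camera_matrix': array([[370.598,   0.   , 323.83 ],
       [  0.   , 370.598, 200.313],
       [  0.   ,   0.   ,   1.   ]]), 'k1': -0.0004469999002930763, 'extrinsics': array([[  -0.26 ,   -0.629,    0.733, 1217.248],
       [   0.965,   -0.181,    0.188,  197.866],
       [   0.015,    0.756,    0.654,  691.181],
       [   0.   ,    0.   ,    0.   ,    1.   ]])}
top {'camera_matrix': array([[377.359,   0.   , 321.441],
       [  0.   , 377.359, 201.63 ],
       [  0.   ,   0.   ,   1.   ]]), 'k1': -0.04839373011091389, 'extrinsics': array([[   0.005,    0.981,   -0.195,  404.026],
       [  -1.   ,    0.001,   -0.021,   20.817],
       [  -0.021,    0.195,    0.981, 1069.892],
       [   0.   ,    0.   ,    0.   ,    1.   ]])}
19.0
{'time_s': 0.1, 'joint_pos': array([-1.313,  0.418, -0.01 ,  1.614,  0.005,  1.111, -0.053]), 'dq': array([ 0.001, -0.001,  0.001, -0.002,  0.002, -0.001, -0.   ]), 'joint_torque': array([  0.004, -86.581,   0.681, -43.563,   0.019,   0.005,  -0.   ]), 'eef_pos': array([184.481, 596.848, 249.736]), 'tool_rot': array([-3.14 ,  0.   ,  2.842]), 'contact_force': array([-0.562,  0.323, -0.493]), 'ft_torque': array([-0.05 , -0.023,  0.022]), 'grip_force': 0.0, 'opening': 85.42689860606328}
```

View pics/scene0.png

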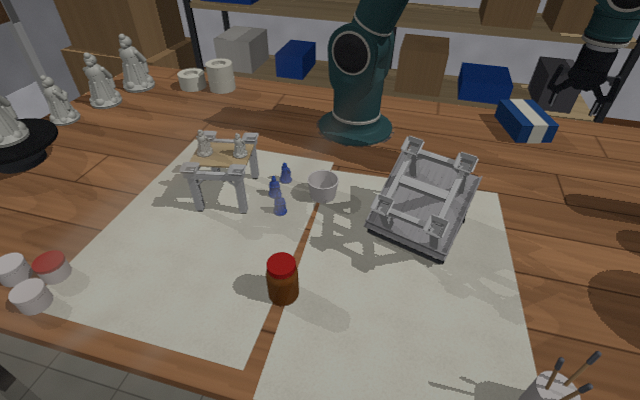

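View pics/top0.png

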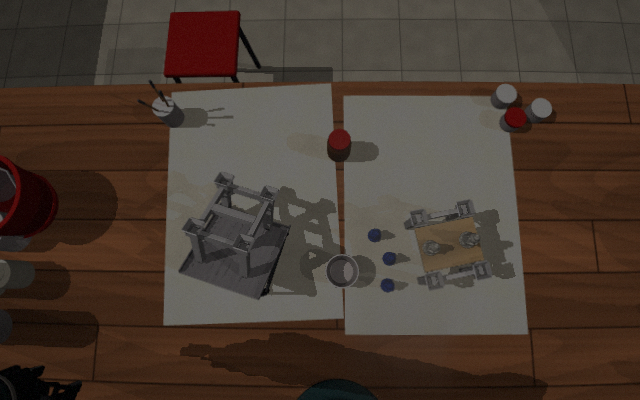

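Two views. Look-alikes: the loose frame is at scene (425,200) / top (235,215), bare and leaning on the drainer. The loaded frame is at scene (225,165) / top (450,245), with a board and two white figures. The blue figures at scene (280,190) and the shelf and table figures at left are not meant. I'll take close crops of both frames.

Run:
```python
import cv2, numpy as np
t=cv2.imread("pics/top0.png"); s=cv2.imread("pics/scene0.png")
def crop(im,x,y,w,h,k):
    c=cv2.resize(im[y:y+h,x:x+w],None,fx=k,fy=k,interpolation=cv2.INTER_CUBIC)
    for i in range(0,w,10):
        cv2.line(c,(i*k,0),(i*k,4 if i%50 else 14),(0,0,255),1)
    for i in range(0,h,10):
        cv2.line(c,(0,i*k),(4 if i%50 else 14,i*k),(0,0,255),1)
    return c
cv2.imwrite("pics/loose.png",np.hstack([crop(t,175,165,130,140,3),crop(s,360,130,130,140,3)]))
cv2.imwrite("pics/load.png",np.hstack([crop(t,400,195,100,100,4),crop(s,175,120,100,100,4)]))
```

```text
(no output)
```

View pics/loose.png

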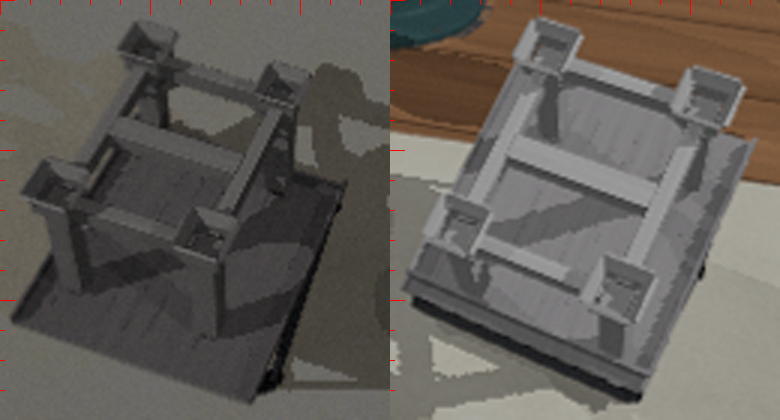

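View pics/load.png

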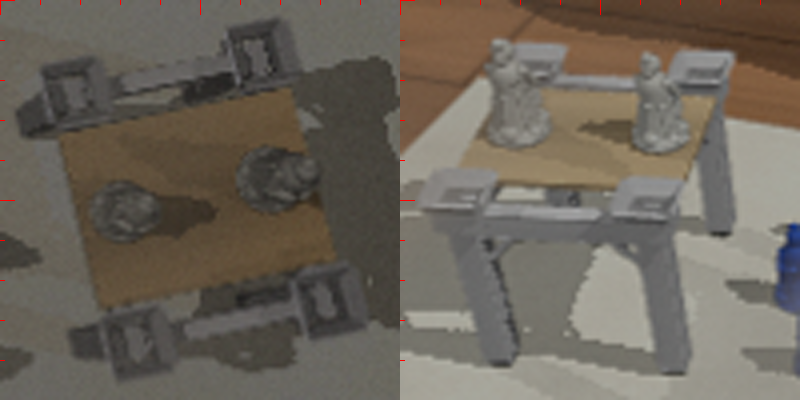

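The left panel pair confirms the loose bare frame. Its cups are at about top crop (148,39), (286,81), (55,182) and (208,232). The loaded frame has the board and white figures, and all 4 cups show in both views. Next I triangulate the cup rim centres and fit the rigid layout.

```bash
cat > h.py <<'E'
import cv2, numpy as np
from rig import cams, get_obs
from scipy.spatial.transform import Rotation as Ro
np.set_printoptions(precision=2,suppress=True)
P={n:cams.camera_params(n) for n in("top","scene")}
def ray(n,p):
    p=np.float64(p).reshape(-1,1,2); c=P[n]
    u=cv2.undistortPoints(p,c["camera_matrix"],np.array([c["k1"],0,0,0])).reshape(-1,2)
    E=c["extrinsics"]; d=np.c_[u[:,0],-u[:,1],-np.ones(len(u))]@E[:3,:3].T
    return E[:3,3],d/np.linalg.norm(d,axis=1)[:,None]
def tri(pt,ps):
    o1,d1=ray("top",pt);o2,d2=ray("scene",ps);X=[];g=[]
    for a,b in zip(d1,d2):
        t=np.linalg.lstsq(np.c_[a,-b],o2-o1,rcond=None)[0]
        x,y=o1+a*t[0],o2+b*t[1];X.append((x+y)/2);g.append(np.linalg.norm(x-y))
    return np.array(X),np.array(g)
def proj(n,X):
    c=P[n];E=np.linalg.inv(c["extrinsics"]);q=np.atleast_2d(X)@E[:3,:3].T+E[:3,3]
    s=np.c_[q[:,0],-q[:,1]]/-q[:,2:];s=s*(1+c["k1"]*(s**2).sum(1))[:,None]
    return s@c["camera_matrix"][:2,:2].T+c["camera_matrix"][:2,2]
def fit(X,M):
    cx,cm=X.mean(0),M.mean(0);R,_=Ro.align_vectors(X-cx,M-cm);R=R.as_matrix()
    return R,cx-R@cm,np.linalg.norm((M@R.T+cx-R@cm)-X,axis=1)
E
cat > m.py <<'E'
from h import *
# far+y, far-y, near+y, near-y
qt=np.array([[148,39],[286,81],[55,182],[208,232]])/3+[175,165]
qs=(np.array([[620,285],[459,221],[708,97],[547,45]])-[390,0])/3+[360,130]
X,g=tri(qt,qs);print("loose",X,g)
# x climbs to robot (near=+x): y_f: z up, x toward -X => y toward -Y
M=np.array([[-78,-60,27],[-78,60,27],[78,-60,27],[78,60,27.]])
R,t,e=fit(X,M);print(R,"bar",t,e,"tilt",np.degrees(np.arccos(R[2,2])))
T=Ro.from_matrix(np.c_[R[:,1],R[:,0],-R[:,2]])
for T in (T,T*Ro.from_euler('z',np.pi)): print("tool rpy",T.as_euler('xyz'),"rotvec from now",(Ro.from_euler('xyz',get_obs()["tool_rot"]).inv()*T).as_rotvec())
qt=np.array([[75,89],[264,51],[137,345],[328,301]])/4+[400,195]
qs=(np.array([[649,198],[461,188],[704,69],[540,63]])-[400,0])/4+[175,120]
X,g=tri(qt,qs);print("load",X,g)
o,d=ray("top",qt);Z=o+d*((147-o[2])/d[:,2])[:,None];o,d=ray("scene",qs);S=o+d*((147-o[2])/d[:,2])[:,None];print(Z,S)
for A in(X,Z,S):
    c=A.mean(0);print(c,[np.linalg.norm(A[i]-A[j]) for i,j in((0,1),(2,3),(0,2),(1,3))])
    v=(A[0]-A[1]+A[2]-A[3]);w=A[0]-A[2]+A[1]-A[3];print("yaw",np.arctan2(v[1],v[0]),np.arctan2(w[1],w[0]))
print(np.linalg.norm(M[0]-M[1]))
E
python3 m.py
```

```text
loose [[642.95 284.23 168.79]
 [607.08 169.36 167.81]
 [513.45 325.76 243.14]
 [476.78 209.62 243.03]] [3.67 6.24 1.63 2.79]
[[-0.84 -0.3   0.46]
 [ 0.26 -0.95 -0.15]
 [ 0.48 -0.    0.88]] bar [547.7  251.24 182.02] [0.64 0.3  1.07 0.86] tilt 28.773907345351372
tool rpy [ 2.64  0.   -1.88] rotvec from now [-0.4   0.39 -1.53]
tool rpy [-2.64 -0.    1.27] rotvec from now [0.39 0.4  1.54]
load [[ 548.53 -199.27  142.39]
 [ 571.88 -317.34  142.85]
 [ 392.73 -230.77  139.19]
 [ 418.02 -346.67  139.53]] [2.95 5.18 3.22 6.77]
[[ 548.34 -199.61  147.  ]
 [ 572.23 -318.38  147.  ]
 [ 393.32 -230.23  147.  ]
 [ 419.08 -347.11  147.  ]] [[ 554.15 -194.33  147.  ]
 [ 577.   -310.33  147.  ]
 [ 404.49 -222.94  147.  ]
 [ 429.39 -335.24  147.  ]]
[ 482.79 -273.51  140.99] [np.float64(120.34955488508473), np.float64(118.62772766355644), np.float64(158.9848419494755), np.float64(156.67328183123416)]
yaw 1.7757672622168894 0.19394018746594152
[ 483.24 -273.83  147.  ] [np.float64(121.1506855671215), np.float64(119.68653823776545), np.float64(158.02152243558788), np.float64(155.81665080442022)]
yaw 1.7784527017643843 0.19024223140961175
[ 491.26 -265.71  147.  ] [np.float64(118.22930392741199), np.float64(115.0256836158883), np.float64(152.37738509417252), np.float64(149.70015028864952)]
yaw 1.7769647683304168 0.1781156391547414
120.0
```

```bash
sed -i 's#/3+\[175,165\]#/3+[174.67,164.67]#;s#/3+\[360,130\]#/3+[359.67,129.67]#;s#/4+\[400,195\]#/4+[399.63,194.63]#;s#/4+\[175,120\]#/4+[174.63,119.63]#' m.py; python3 m.py
cat > plan.py <<'E'
from h import *
import json
def plan(wps,Rt,n,grip,start=None):
    """rows through waypoint positions (list), total n rows, slerp to Rt"""
    o=get_obs() if start is None else start
    p=np.array(o["eef_pos"]);R=Ro.from_euler('xyz',o["tool_rot"])
    pts=np.vstack([p]+[np.array(w,float) for w in wps]);L=np.r_[0,np.cumsum(np.linalg.norm(np.diff(pts,axis=0),axis=1))]
    if L[-1]<1e-6:L=np.arange(len(L))*1.
    rv=(R.inv()*Rt).as_rotvec()/n;k=Ro.from_rotvec(rv);rv=np.round(rv,3);rows=[]
    for i in range(1,n+1):
        tgt=np.array([np.interp(L[-1]*i/n,L,pts[:,j]) for j in range(3)])
        d=np.round(R.inv().apply(tgt-p),1);p=p+R.apply(d);R=R*Ro.from_rotvec(rv)
        rows.append([*rv.tolist(),*d.tolist(),grip])
    for i in range(0,n,5):print(json.dumps(rows[i:i+5]))
E
```

```text
loose [[643.44 284.01 170.18]
 [607.67 169.27 169.23]
 [514.02 325.41 244.42]
 [477.45 209.4  244.33]] [2.32 4.84 0.35 1.45]
[[-0.84 -0.3   0.46]
 [ 0.26 -0.95 -0.15]
 [ 0.48 -0.    0.88]] bar [548.28 251.   183.37] [0.69 0.25 1.02 0.82] tilt 28.75691353215314
tool rpy [ 2.64  0.   -1.88] rotvec from now [-0.4   0.39 -1.53]
tool rpy [-2.64 -0.    1.27] rotvec from now [0.39 0.4  1.54]
load [[ 549.46 -198.74  144.11]
 [ 572.81 -316.57  144.56]
 [ 393.88 -230.26  140.96]
 [ 419.15 -345.95  141.26]] [1.41 3.73 1.54 5.16]
[[ 549.27 -198.74  147.  ]
 [ 573.16 -317.52  147.  ]
 [ 394.19 -229.38  147.  ]
 [ 419.97 -346.27  147.  ]] [[ 552.99 -195.87  147.  ]
 [ 575.86 -312.02  147.  ]
 [ 402.97 -224.71  147.  ]
 [ 427.9  -337.17  147.  ]]
[ 483.83 -272.88  142.72] [np.float64(120.12364034541834), np.float64(118.41770301183897), np.float64(158.77284048344492), np.float64(156.47730730752494)]
yaw 1.7760624935506992 0.1944645870396393
[ 484.15 -272.98  147.  ] [np.float64(121.1655083900033), np.float64(119.69788882392902), np.float64(158.0774201923707), np.float64(155.8701756497923)]
yaw 1.7785240168624525 0.1903331699454918
[ 489.93 -267.44  147.  ] [np.float64(118.3848372748744), np.float64(115.19169776743546), np.float64(152.7718589503644), np.float64(150.08403175172447)]
yaw 1.7769088245313551 0.17925259876323302
120.0
```

```bash
cat > a.py <<'E'
from plan import *
Rt=Ro.from_euler('xyz',[-(np.pi-np.pi/6),0,1.268]); z=-Rt.as_matrix()[:,2]; bar=np.array([548,251,185])
if __name__=="__main__":
    print(z,Rt.as_matrix()); plan([[350,480,380],bar+110*z],Rt,15,85)
E
python3 a.py
```

```text
[ 0.48 -0.15  0.87] [[ 0.3   0.83 -0.48]
 [ 0.95 -0.26  0.15]
 [ 0.   -0.5  -0.87]]
[[0.027, 0.027, 0.102, -32.3, -10.5, -21.8, 85], [0.027, 0.027, 0.102, -32.6, -7.9, -22.5, 85], [0.027, 0.027, 0.102, -32.7, -5.1, -23.1, 85], [0.027, 0.027, 0.102, -32.4, -2.4, -23.9, 85], [0.027, 0.027, 0.102, -31.9, 0.2, -24.8, 85]]
[[0.027, 0.027, 0.102, -31.3, 2.7, -24.6, 85], [0.027, 0.027, 0.102, -39.3, 7.1, 5.8, 85], [0.027, 0.027, 0.102, -38.5, 11.2, 4.4, 85], [0.027, 0.027, 0.102, -37.3, 15.2, 3.1, 85], [0.027, 0.027, 0.102, -35.6, 18.9, 1.6, 85]]
[[0.027, 0.027, 0.102, -33.5, 22.5, 0.2, 85], [0.027, 0.027, 0.102, -31.0, 25.8, -1.4, 85], [0.027, 0.027, 0.102, -28.2, 28.8, -3.0, 85], [0.027, 0.027, 0.102, -25.0, 31.3, -4.4, 85], [0.027, 0.027, 0.102, -21.5, 33.6, -6.0, 85]]
```

Call:
jog_arm(moves=[[0.027,0.027,0.102,-32.3,-10.5,-21.8,85],[0.027,0.027,0.102,-32.6,-7.9,-22.5,85],[0.027,0.027,0.102,-32.7,-5.1,-23.1,85],[0.027,0.027,0.102,-32.4,-2.4,-23.9,85],[0.027,0.027,0.102,-31.9,0.2,-24.8,85]], squeeze=60)

```text
time_s: 0.6
eef_pos: [324.1, 498.1, 360.1]
tool_rot: [-2.976, -0.095, 2.318]
contact_force: [0.2, -0.2, -0.1]
opening: 84.9
grip_force: 0.0
```

Call:
jog_arm(moves=[[0.027,0.027,0.102,-31.3,2.7,-24.6,85],[0.027,0.027,0.102,-39.3,7.1,5.8,85],[0.027,0.027,0.102,-38.5,11.2,4.4,85],[0.027,0.027,0.102,-37.3,15.2,3.1,85],[0.027,0.027,0.102,-35.6,18.9,1.6,85]])

```text
time_s: 1.1
eef_pos: [462.7, 369.4, 335.3]
tool_rot: [-2.787, -0.095, 1.789]
contact_force: [0.6, 1.1, 0.5]
opening: 85.0
grip_force: 0.0
```

Call:
jog_arm(moves=[[0.027,0.027,0.102,-33.5,22.5,0.2,85],[0.027,0.027,0.102,-31,25.8,-1.4,85],[0.027,0.027,0.102,-28.2,28.8,-3,85],[0.027,0.027,0.102,-25,31.3,-4.4,85],[0.027,0.027,0.102,-21.5,33.6,-6,85]])

```text
time_s: 1.6
eef_pos: [601.4, 233.8, 279.8]
tool_rot: [-2.623, 0.001, 1.27]
contact_force: [-0.1, 1.1, 0.3]
opening: 84.9
grip_force: 0.0
```

Run:
```python
from a import *
o=get_obs();print(o["eef_pos"],o["tool_rot"],o["joint_pos"],bar+110*z)
plan([bar+110*z],Rt,3,85)
```

```text
[601.35 233.79 279.79] [-2.62  0.    1.27] [-0.53  0.71  0.41  1.22 -0.49  1.74 -0.41] [600.5  234.6  280.26]
[[0.002, 0.001, 0.0, 0.2, -0.4, 0.0, 85], [0.002, 0.001, 0.0, 0.1, -0.4, 0.1, 85], [0.002, 0.001, 0.0, 0.2, -0.4, 0.0, 85]]
```

Run:
```python
from a import *
out=[]
for n,(x,y) in (("top",(165,160)),("scene",(350,110))):
    im=cams.camera(n)[:,:,::-1].copy()
    c=cv2.resize(im[y:y+140,x:x+130],None,fx=3,fy=3,interpolation=cv2.INTER_CUBIC)
    R=Rt.as_matrix()
    for a,b,col in ((bar-54*R[:,0],bar+54*R[:,0],(0,0,255)),(bar,bar+110*z,(0,255,0)),(bar-30*R[:,1],bar+30*R[:,1],(255,0,0))):
        q=(proj(n,[a,b])-[x,y]+.5)*3
        cv2.line(c,tuple(map(int,q[0])),tuple(map(int,q[1])),col,1)
    out.append(c)
cv2.imwrite("pics/pre.png",np.hstack(out))
```

```text
(no output)
```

View pics/pre.png

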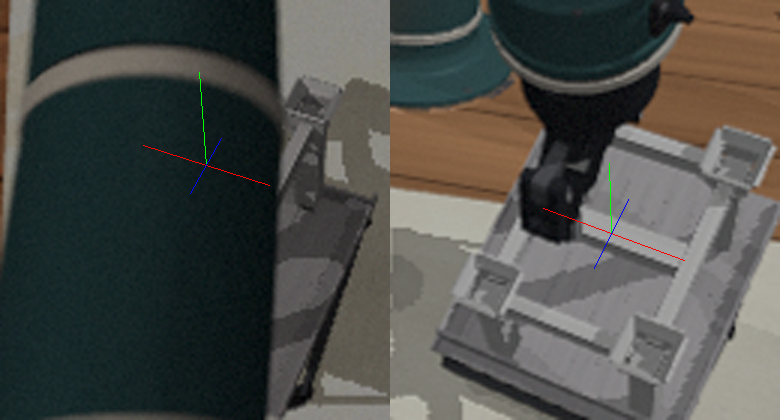

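Run:
```python
from a import *
o=get_obs();R=Ro.from_euler('xyz',o["tool_rot"]).as_matrix();p=o["eef_pos"]
for l in ([0,0,0],[0,42,6],[0,57,6],[0,-42,6],[0,-57,6],[0,0,-54],[-11,57,6],[11,57,6]):
    print(l,p+R@l,(proj("scene",p+R@np.array(l,float))-[350,110]+.5)*3+[390,0])
```

```text
[0, 0, 0] [602.98 228.84 277.32] [[598.83 167.59]]
[0, 42, 6] [634.84 218.51 251.28] [[571.41 226.17]]
[0, 57, 6] [647.23 214.51 243.84] [[561.36 245.9 ]]
[0, -42, 6] [565.43 240.92 292.95] [[625.93 119.14]]
[0, -57, 6] [553.04 244.92 300.39] [[635.36 100.62]]
[0, 0, -54] [628.59 220.97 324.21] [[596.74 125.4 ]]
[-11, 57, 6] [643.89 204.03 243.9 ] [[545.39 239.74]]
[11, 57, 6] [650.58 224.99 243.77] [[577.53 252.14]]
```

The crop shows the open gripper above the bar. The projected red bar line lies on the bar, and its right end sits on the rail at (690,255). The lower finger is at about (550,205) against roughly (560,215) expected, which is good enough. I'll go down along the frame axis.

Run:
```python
from a import *
plan([bar+60*z,bar],Rt,8,85)
```

```text
[[0.001, 0.0, -0.001, 1.3, -1.5, 13.6, 85], [0.001, 0.0, -0.001, 1.4, -1.4, 13.6, 85], [0.001, 0.0, -0.001, 1.3, -1.4, 13.6, 85], [0.001, 0.0, -0.001, 0.8, -0.9, 13.7, 85], [0.001, 0.0, -0.001, 0.1, -0.0, 13.7, 85]]
[[0.001, 0.0, -0.001, 0.0, -0.0, 13.8, 85], [0.001, 0.0, -0.001, 0.0, 0.0, 13.7, 85], [0.001, 0.0, -0.001, 0.1, 0.0, 13.8, 85]]
```

Call:
jog_arm(moves=[[0,0,0,1.3,-1.5,13.6,85],[0,0,0,1.4,-1.4,13.6,85],[0,0,0,1.3,-1.4,13.6,85],[0,0,0,0.8,-0.9,13.7,85],[0,0,0,0,0,13.7,85]])

```text
time_s: 2.2
eef_pos: [564.9, 251.0, 223.0]
tool_rot: [-2.625, -0.001, 1.274]
contact_force: [-0.3, 0.8, 0.1]
opening: 85.4
grip_force: 0.0
```

Call:
jog_arm(moves=[[0,0,0,0,0,13.8,85],[0,0,0,0,0,13.7,85],[0,0,0,0,0,13.8,85],[0,0,0,0,0,0,85]])

```text
time_s: 2.6
eef_pos: [544.5, 257.0, 186.3]
tool_rot: [-2.623, 0.001, 1.274]
contact_force: [0.1, 0.4, 0.4]
opening: 85.4
grip_force: 0.0
```

Call:
jog_arm(moves=[[0,0,0,0,0,0,50],[0,0,0,0,0,0,40],[0,0,0,0,0,0,30],[0,0,0,0,0,0,25]])

```text
time_s: 3.0
eef_pos: [546.5, 256.5, 188.2]
tool_rot: [-2.626, -0.001, 1.273]
contact_force: [35.9, -9.7, 3.5]
opening: 27.8
grip_force: 14.9
```

Call:
jog_arm(moves=[[0,0,0,0,4,0,27],[0,0,0,0,0,0,25],[0,0,0,0,0,0,23]])

```text
time_s: 3.3
eef_pos: [549.2, 255.6, 185.8]
tool_rot: [-2.624, -0.0, 1.273]
contact_force: [0.1, 0.5, 0.5]
opening: 23.1
grip_force: 0.0
```

Call:
jog_arm(moves=[[0,0,0,0,0,0,20],[0,0,0,0,0,0,17],[0,0,0,0,0,0,15],[0,0,0,0,0,0,15]], squeeze=80)

```text
time_s: 3.7
eef_pos: [549.9, 255.3, 186.0]
tool_rot: [-2.626, -0.001, 1.273]
contact_force: [6.8, -0.6, -2.2]
opening: 18.3
grip_force: 78.3
```

Call:
jog_arm(moves=[[0,0,0,0,-5,-8.7,15],[0,0,0,0,-5,-8.7,15],[0,0,0,0,-10,-17.3,15],[0,0,0,0,-10,-17.3,15],[0,0,0,0,-10,-17.3,15]])

```text
time_s: 4.2
eef_pos: [548.5, 255.8, 267.3]
tool_rot: [-2.625, -0.001, 1.274]
contact_force: [0.6, -0.1, -6.5]
opening: 18.8
grip_force: 78.9
```

Call:
jog_arm(moves=[[0,0,0,0,-15,-26,15],[0,0,0,0,-15,-26,15],[0,0,0,0,-15,-26,15],[0,0,0,0,-15,-26,15],[0,0,0,0,-5,-8.7,15]])

```text
time_s: 4.7
eef_pos: [548.1, 255.8, 399.4]
tool_rot: [-2.628, -0.003, 1.274]
contact_force: [-0.3, 0.0, -6.9]
opening: 18.8
grip_force: 79.0
```

Run:
```python
from a import *
o=get_obs();print(o["eef_pos"],o["tool_rot"],o["contact_force"],o["ft_torque"],o["opening"],o["grip_force"],o["joint_pos"])
# loaded frame x heading 0.20 -> loose x toward heading pi+0.2 ; tool y = -loose x(=heading 0.2)
Rl=Ro.from_euler('xyz',[np.pi,0,0.2+np.pi/2]); print(Rl.as_matrix())
plan([[540,0,400],[485,-272,385]],Rl,18,15)
```

```text
[548.11 255.84 399.43] [-2.63 -0.    1.27] [-0.28  0.01 -6.92] [-0.37 -1.32  0.02] 18.77379207880278 78.97144675254822 [-0.6   0.55  0.42  1.21 -0.47  1.87 -0.52]
[[-0.2   0.98  0.  ]
 [ 0.98  0.2   0.  ]
 [-0.    0.   -1.  ]]
[[-0.028, -0.007, -0.027, -28.6, 6.7, -4.0, 15], [-0.028, -0.007, -0.027, -28.8, 6.0, -3.5, 15], [-0.028, -0.007, -0.027, -29.0, 5.4, -3.2, 15], [-0.028, -0.007, -0.027, -29.2, 4.6, -2.9, 15], [-0.028, -0.007, -0.027, -29.3, 4.0, -2.6, 15]]
[[-0.028, -0.007, -0.027, -29.4, 3.2, -2.2, 15], [-0.028, -0.007, -0.027, -29.5, 2.4, -2.0, 15], [-0.028, -0.007, -0.027, -29.5, 1.8, -1.6, 15], [-0.028, -0.007, -0.027, -29.6, -0.7, -0.4, 15], [-0.028, -0.007, -0.027, -29.3, -4.1, 1.7, 15]]
[[-0.028, -0.007, -0.027, -29.2, -5.0, 1.7, 15], [-0.028, -0.007, -0.027, -29.0, -5.8, 1.8, 15], [-0.028, -0.007, -0.027, -28.8, -6.7, 1.8, 15], [-0.028, -0.007, -0.027, -28.7, -7.5, 1.8, 15], [-0.028, -0.007, -0.027, -28.4, -8.3, 1.8, 15]]
[[-0.028, -0.007, -0.027, -28.2, -9.1, 1.8, 15], [-0.028, -0.007, -0.027, -27.9, -10.0, 1.6, 15], [-0.028, -0.007, -0.027, -27.6, -10.7, 1.6, 15]]
```

Call:
jog_arm(moves=[[-0.028,-0.007,-0.027,-28.6,6.7,-4,15],[-0.028,-0.007,-0.027,-28.8,6,-3.5,15],[-0.028,-0.007,-0.027,-29,5.4,-3.2,15],[-0.028,-0.007,-0.027,-29.2,4.6,-2.9,15],[-0.028,-0.007,-0.027,-29.3,4,-2.6,15]])

```text
time_s: 5.2
eef_pos: [542.7, 106.5, 395.9]
tool_rot: [-2.767, -0.027, 1.412]
contact_force: [0.6, -0.5, -6.7]
opening: 18.5
grip_force: 79.1
```

Call:
jog_arm(moves=[[-0.028,-0.007,-0.027,-29.4,3.2,-2.2,15],[-0.028,-0.007,-0.027,-29.5,2.4,-2,15],[-0.028,-0.007,-0.027,-29.5,1.8,-1.6,15],[-0.028,-0.007,-0.027,-29.6,-0.7,-0.4,15],[-0.028,-0.007,-0.027,-29.3,-4.1,1.7,15]])

```text
time_s: 5.7
eef_pos: [531.2, -40.7, 394.2]
tool_rot: [-2.911, -0.034, 1.551]
contact_force: [-0.2, -0.8, -7.6]
opening: 18.5
grip_force: 79.0
```

Call:
jog_arm(moves=[[-0.028,-0.007,-0.027,-29.2,-5,1.7,15],[-0.028,-0.007,-0.027,-29,-5.8,1.8,15],[-0.028,-0.007,-0.027,-28.8,-6.7,1.8,15],[-0.028,-0.007,-0.027,-28.7,-7.5,1.8,15],[-0.028,-0.007,-0.027,-28.4,-8.3,1.8,15]])

```text
time_s: 6.2
eef_pos: [501.4, -185.6, 386.5]
tool_rot: [-3.055, -0.021, 1.69]
contact_force: [0.7, -0.2, -7.1]
opening: 18.6
grip_force: 79.0
```

Call:
jog_arm(moves=[[-0.028,-0.007,-0.027,-28.2,-9.1,1.8,15],[-0.028,-0.007,-0.027,-27.9,-10,1.6,15],[-0.028,-0.007,-0.027,-27.6,-10.7,1.6,15],[0,0,0,0,0,0,15],[0,0,0,0,0,0,15]])

```text
time_s: 6.7
eef_pos: [483.9, -272.0, 382.0]
tool_rot: [-3.139, -0.005, 1.769]
contact_force: [-0.3, 1.5, -7.1]
opening: 19.1
grip_force: 79.1
```

Run:
```python
from a import *
o=get_obs();print(o["eef_pos"],o["tool_rot"],o["contact_force"],o["ft_torque"],o["opening"],o["grip_force"],o["joint_pos"])
out=[]
for n,(x,y,w,h) in (("top",(390,165,130,150)),("scene",(150,40,130,190))):
    im=cams.camera(n)[:,:,::-1].copy();cv2.imwrite(f"pics/{n}1.png",im)
    c=cv2.resize(im[y:y+h,x:x+w],None,fx=3,fy=3,interpolation=cv2.INTER_CUBIC)
    out.append(cv2.copyMakeBorder(c,0,570-c.shape[0],0,0,cv2.BORDER_CONSTANT))
cv2.imwrite("pics/held.png",np.hstack(out))
```

```text
[ 483.91 -271.99  381.98] [-3.14 -0.    1.77] [-0.35  1.5  -7.07] [ 0.08 -0.03  0.03] 19.096541560521555 79.14392709732056 [-0.05  0.22  0.62  1.63 -0.13  1.34  0.78]
```

View pics/held.png

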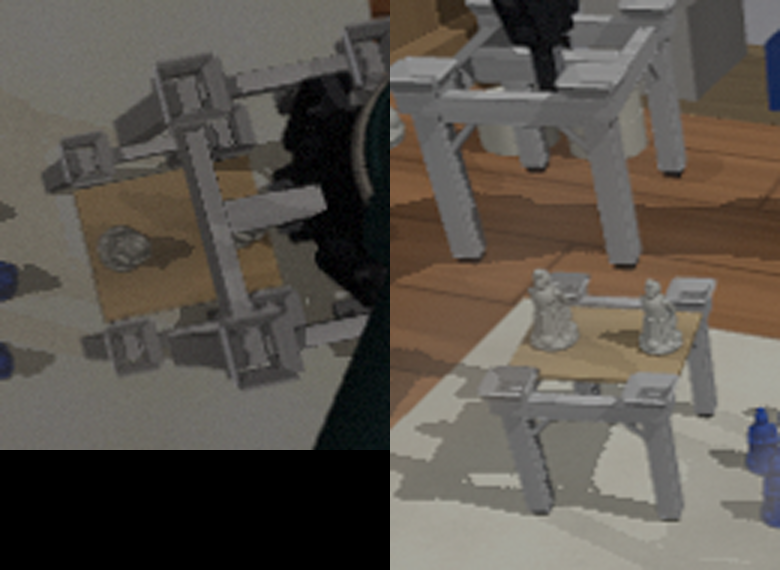

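The frame hangs level over the loaded frame. I'll measure the held frame's cups and feet against the TCP in both views.

```bash
cat > k.py <<'E'
from a import *
def cast(n,q,z):
    o,d=ray(n,q);return o+d*((z-o[2])/d[:,2])[:,None]
o=get_obs();p=o["eef_pos"];R=Ro.from_euler('xyz',o["tool_rot"]).as_matrix();print(p,o["tool_rot"])
loc=lambda X:(X-p)@R   # tool coords: expected x=+-60, y=+-78, z=-27 / 120
T=lambda q:np.array(q)/3+[389.67,164.67]
S=lambda q:(np.array(q)-[390,0])/3+[149.67,39.67]
if __name__=="__main__":
    print("top cups f+y,n+y",loc(cast("top",T([[191,89],[262,343]]),p[2]+27)))
    print("scene cups f-y,f+y",loc(cast("scene",S([[421,75],[593,76]]),p[2]+27)))
    print("tri f+y",[loc(v) if v.ndim>1 else v for v in tri(T([[191,89]]),S([[593,76]]))])
    print("scene feet f-y,f+y,n-y,n+y",loc(cast("scene",S([[467,258],[625,263],[537,165],[673,172]]),p[2]-120)))
    # loaded frame again
    print("load top",cast("top",T([[84,158],[131,346]]),147),"scene",cast("scene",S([[649,387],[511,382],[691,291],[558,288]]),147))
E
python3 k.py
```

```text
[ 484.8  -270.89  382.13] [-3.14 -0.    1.77]
top cups f+y,n+y [[ 55.92  76.64 -26.91]
 [ 54.23 -75.62 -26.61]]
scene cups f-y,f+y [[-52.96 100.2  -27.43]
 [ 59.62  90.53 -26.92]]
tri f+y [array([[ 54.49,  77.29, -21.87]]), array([0.9])]
scene feet f-y,f+y,n-y,n+y [[-66.26  82.7  119.55]
 [ 54.56  79.53 120.08]
 [-64.61 -79.5  119.88]
 [ 55.63 -77.   120.4 ]]
load top [[ 548.13 -196.93  147.  ]
 [ 396.25 -228.17  147.  ]] scene [[ 551.83 -198.77  147.  ]
 [ 577.18 -310.91  147.  ]
 [ 402.43 -226.83  147.  ]
 [ 432.4  -346.93  147.  ]]
```

Run:
```python
from k import *
# loaded feet on the bench, f-y, f+y, n+y
X=cast("scene",(np.array([[503,364],[675,373],[722,235]])-[400,0])/4+[174.63,119.63],0)
H=cast("scene",S([[467,258],[625,263],[673,172]]),p[2]-120)
print(X,H)
# held feet: residual vs tool model with frame at tool x=-5
m=np.array([[-65,78,120],[55,78,120],[55,-78,120.]])@R.T+p
off=(H-m).mean(0);print("pick bias",off)
c=np.array([483.8+.4,-273,0])
for yaw in(.19,.2,.21):
    r=Ro.from_euler('z',yaw).as_matrix();M=np.array([[78,-60,0],[78,60,0],[-78,60,0.]])@r.T
    print(yaw,"centre from feet",(X-off-M).mean(0),(X-off-M))
```

```text
[ 484.8  -270.89  382.13] [-3.14 -0.    1.77]
[[ 578.1  -314.93    0.  ]
 [ 554.09 -198.23    0.  ]
 [ 401.84 -228.57    0.  ]] [[ 578.69 -318.91  262.13]
 [ 551.54 -201.13  262.13]
 [ 397.92 -231.23  262.13]]
pick bias [ 2.43  0.13 -0.01]
0.19 centre from feet [ 487.16 -271.93    0.01] [[ 487.74 -270.88    0.01]
 [ 486.39 -272.01    0.01]
 [ 487.33 -272.89    0.01]]
0.2 centre from feet [ 487.4  -272.14    0.01] [[ 487.31 -271.76    0.01]
 [ 487.13 -272.66    0.01]
 [ 487.77 -272.01    0.01]]
0.21 centre from feet [ 487.65 -272.36    0.01] [[ 486.88 -272.64    0.01]
 [ 487.88 -273.3     0.01]
 [ 488.2  -271.12    0.01]]
```

Call:
jog_arm(moves=[[0,0,0,3.2,0.8,10,15],[0,0,0,0,0,30,15],[0,0,0,0,0,30,15],[0,0,0,0,0,25,15],[0,0,0,0,0,10,15]])

```text
time_s: 7.3
eef_pos: [483.9, -266.8, 274.8]
tool_rot: [-3.137, -0.005, 1.771]
contact_force: [-0.7, 0.6, -7.0]
opening: 18.6
grip_force: 79.2
```

Call:
jog_arm(moves=[[0,0,0,0,0,0,15],[0,0,0,0,0,0,15]])

```text
time_s: 7.5
eef_pos: [485.1, -268.3, 278.5]
tool_rot: [-3.141, -0.003, 1.77]
contact_force: [0.6, -0.1, -5.9]
opening: 18.7
grip_force: 79.2
```

Run:
```python
from k import *
print(o["contact_force"],o["joint_pos"])
r=R; F=p+R@np.array([-5,0,0.]); soles=np.array([[sx*60,sy*78,120.] for sx,sy in((-1,1),(1,1),(-1,-1),(1,-1))])@R.T+F
L=Ro.from_euler('z',.2).as_matrix(); cups=np.array([[78,-60,147],[78,60,147],[-78,-60,147],[-78,60,147.]])@L.T+[486,-272.5,0]
print(soles-cups)
out=[]
for n,(x,y,w,h,k) in (("scene",(165,70,110,125,5)),):
    im=cams.camera(n)[:,:,::-1].copy();cv2.imwrite(f"pics/{n}2.png",im)
    c=cv2.resize(im[y:y+h,x:x+w],None,fx=k,fy=k,interpolation=cv2.INTER_CUBIC)
cv2.imwrite("pics/low.png",c[:600])
```

```text
[ 485.07 -268.31  278.54] [-3.14 -0.    1.77]
[ 0.56 -0.12 -5.88] [-0.04  0.3   0.6   1.77 -0.19  1.12  0.82]
[[-0.07 -0.43 11.33]
 [-0.02 -0.42 11.66]
 [-0.08 -0.37 11.4 ]
 [-0.03 -0.36 11.72]]
```

View pics/low.png

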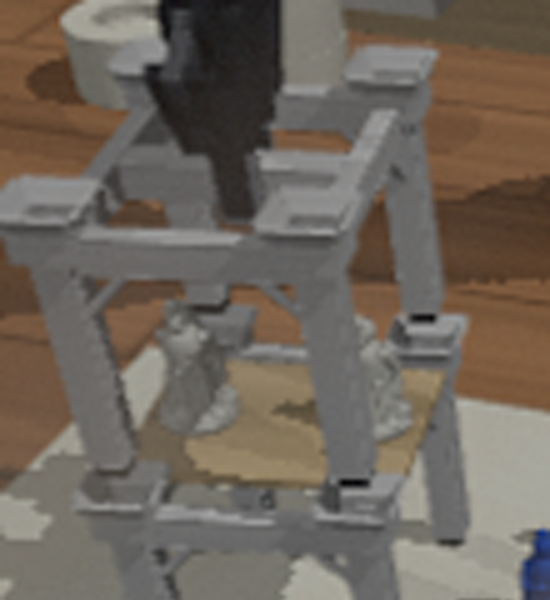

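Feet stand centred over the cups to within about 2 mm, perhaps 1–2 mm towards −y: front-left foot (112,470) over cup (121,489), front-right (353,483) over (357,497), back-right (422,318) over (429,333). I'll nudge +y and lower, watching the forces.

Call:
jog_arm(moves=[[0,0,0,1.3,0,4,15],[0,0,0,0,0,4,15],[0,0,0,0,0,4,15],[0,0,0,0,0,3,15],[0,0,0,0,0,0,15]])

```text
time_s: 8.05
eef_pos: [484.2, -266.9, 262.2]
tool_rot: [-3.14, -0.004, 1.77]
contact_force: [-0.2, 0.0, -7.4]
opening: 18.8
grip_force: 79.2
```

Call:
jog_arm(moves=[[0,0,0,0,0,3,15],[0,0,0,0,0,3,15],[0,0,0,0,0,0,15]])

```text
time_s: 8.35
eef_pos: [484.2, -266.9, 256.2]
tool_rot: [-3.14, -0.004, 1.77]
contact_force: [-0.7, 0.8, -7.3]
opening: 18.6
grip_force: 79.2
```

Call:
jog_arm(moves=[[0,0,0,0,0,2,15],[0,0,0,0,0,1,15],[0,0,0,0,0,0,15]])

```text
time_s: 8.65
eef_pos: [484.3, -267.0, 253.5]
tool_rot: [-3.14, -0.003, 1.77]
contact_force: [0.2, -0.6, -5.6]
opening: 18.6
grip_force: 79.2
```

Call:
jog_arm(moves=[[0,0,0,0,0,2,15],[0,0,0,0,0,0,15]])

```text
time_s: 8.85
eef_pos: [484.3, -267.1, 251.5]
tool_rot: [-3.14, -0.003, 1.77]
contact_force: [0.4, -1.4, -7.6]
opening: 18.4
grip_force: 79.2
```

Call:
jog_arm(moves=[[0,0,0,0,0,2,15],[0,0,0,0,0,0,15]])

```text
time_s: 9.05
eef_pos: [484.3, -267.0, 249.5]
tool_rot: [-3.14, -0.003, 1.77]
contact_force: [0.6, -0.9, -7.6]
opening: 18.6
grip_force: 79.1
```

Call:
jog_arm(moves=[[0,0,0,0,0,1.5,15],[0,0,0,0,0,0,15]])

```text
time_s: 9.25
eef_pos: [484.2, -267.0, 248.1]
tool_rot: [-3.14, -0.003, 1.77]
contact_force: [-1.1, -1.2, -5.8]
opening: 18.9
grip_force: 79.5
```

Call:
jog_arm(moves=[[0,0,0,0,0,1,15],[0,0,0,0,0,0,15]])

```text
time_s: 9.45
eef_pos: [484.2, -266.9, 247.9]
tool_rot: [-3.141, -0.004, 1.77]
contact_force: [-7.3, 4.1, 9.4]
opening: 18.9
grip_force: 81.5
```

Call:
jog_arm(moves=[[0,0,0,0,0,1,15],[0,0,0,0,0,0,15]])

```text
time_s: 9.65
eef_pos: [484.3, -267.0, 247.8]
tool_rot: [-3.142, -0.004, 1.77]
contact_force: [-13.7, 8.4, 25.6]
opening: 19.0
grip_force: 83.8
```

Call:
jog_arm(moves=[[0,0,0,0.7,-0.7,-1,15],[0,0,0,0,0,0,15]])

```text
time_s: 9.85
eef_pos: [483.8, -266.6, 247.8]
tool_rot: [3.142, -0.003, 1.77]
contact_force: [-3.9, 0.8, 8.3]
opening: 18.9
grip_force: 81.4
```

Call:
jog_arm(moves=[[0,0,0,0,0,1,15],[0,0,0,0,0,0,15]])

```text
time_s: 10.05
eef_pos: [483.9, -266.7, 247.8]
tool_rot: [3.141, -0.003, 1.77]
contact_force: [-9.2, 4.3, 24.7]
opening: 18.9
grip_force: 83.8
```

Run:
```python
from k import *
print(o["contact_force"],o["ft_torque"])
im=cams.camera("scene")[:,:,::-1].copy()
c=cv2.resize(im[80:200,165:275],None,fx=5,fy=5,interpolation=cv2.INTER_CUBIC)
cv2.imwrite("pics/home.png",c[:600])
```

```text
[ 483.94 -266.73  247.79] [ 3.14 -0.    1.77]
[-9.15  4.34 24.66] [0.86 1.82 0.23]
```

View pics/home.png

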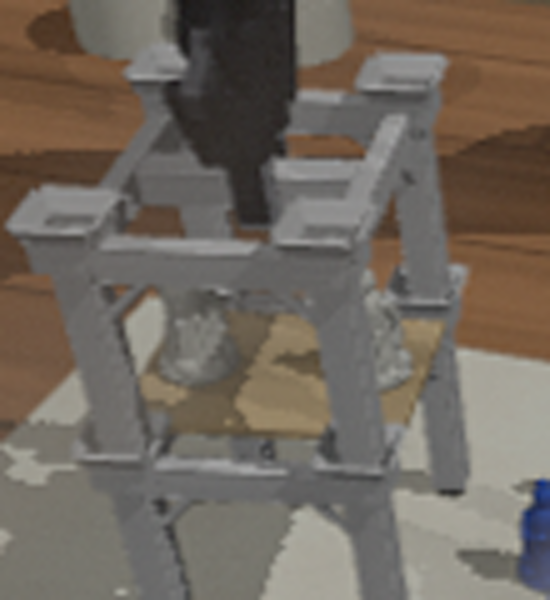

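All visible legs stand in their cups and the figures are upright. I'll ease the load and release.

Call:
jog_arm(moves=[[0,0,0,0,0,-1.2,15],[0,0,0,0,0,0,15]], squeeze=40)

```text
time_s: 10.3
eef_pos: [483.8, -266.6, 247.8]
tool_rot: [-3.141, -0.003, 1.77]
contact_force: [-2.5, 0.2, 7.2]
opening: 18.5
grip_force: 81.3
```

Call:
jog_arm(moves=[[0,0,0,0,0,0,15],[0,0,0,0,0,0,20],[0,0,0,0,0,0,23],[0,0,0,0,0,0,26],[0,0,0,0,0,0,32]], squeeze=20)

```text
time_s: 10.8
eef_pos: [483.4, -266.4, 247.2]
tool_rot: [-3.14, -0.003, 1.77]
contact_force: [-0.0, 0.3, -0.1]
opening: 32.0
grip_force: 0.0
```

Call:
jog_arm(moves=[[0,0,0,0,0,0,45],[0,0,0,0,0,0,60],[0,0,0,0,0,0,65]])

```text
time_s: 11.1
eef_pos: [483.5, -266.4, 247.4]
tool_rot: [-3.14, -0.003, 1.77]
contact_force: [0.3, 0.2, -0.5]
opening: 64.7
grip_force: 0.0
```

Call:
jog_arm(moves=[[0,0,0,0,0,-10,65],[0,0,0,0,0,-20,65],[0,0,0,0,0,-30,65],[0,0,0,0,0,-40,65],[0,0,0,0,0,-40,65]])

```text
time_s: 11.6
eef_pos: [483.3, -266.9, 389.6]
tool_rot: [-3.14, -0.003, 1.77]
contact_force: [0.8, 0.0, 1.0]
opening: 64.8
grip_force: 0.0
```

Call:
jog_arm(moves=[[0,0,0,40,0,-10,65],[0,0,0,45,0,0,65],[0,0,0,45,0,0,65],[0,0,0,45,0,0,65],[0,0,0,45,0,0,65]])

```text
time_s: 12.1
eef_pos: [439.4, -49.8, 399.0]
tool_rot: [3.141, -0.003, 1.77]
contact_force: [1.4, 0.6, -0.1]
opening: 64.7
grip_force: 0.0
```

Call:
jog_arm(moves=[[0,0,0,45,0,0,65],[0,0,0,45,0,0,65],[0,0,0,30,0,0,65],[0,0,0,0,0,0,65]])

```text
time_s: 12.5
eef_pos: [415.5, 69.8, 399.2]
tool_rot: [-3.141, -0.004, 1.775]
contact_force: [0.4, -1.6, 0.1]
opening: 65.0
grip_force: 0.0
```

Run:
```python
from k import *
out=[]
for n,(x,y,w,h) in (("top",(395,170,130,150)),("scene",(160,70,130,150))):
    im=cams.camera(n)[:,:,::-1].copy();cv2.imwrite(f"pics/{n}3.png",im)
    out.append(cv2.resize(im[y:y+h,x:x+w],None,fx=3,fy=3,interpolation=cv2.INTER_CUBIC))
cv2.imwrite("pics/end.png",np.hstack(out))
```

```text
[415.55  69.77 399.23] [-3.14 -0.    1.78]
```

View pics/end.png

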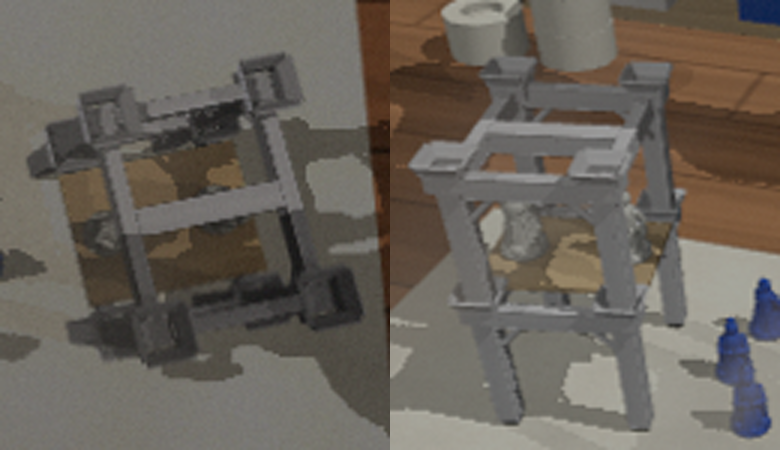

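Run:
```python
from k import *
T=lambda q:np.array(q)/3+[394.67,169.67]
S=lambda q:(np.array(q)-[390,0])/3+[159.67,69.67]
X,g=tri(T([[106,117],[268,83],[165,333],[330,297]]),S([[602,164],[443,157],[645,76],[508,73]]));print(X,g,X.mean(0))
Z=cast("top",T([[106,117],[268,83],[165,333],[330,297]]),273);print("top@273",Z.mean(0),[np.linalg.norm(Z[i]-Z[j]) for i,j in((0,1),(2,3),(0,2),(1,3))])
print("feet",cast("scene",S([[510,422],[640,429],[676,325]]),0))
a,b=cv2.imread("pics/scene1.png"),cv2.imread("pics/scene3.png")  # image shift of loaded feet area
t=a[180:215,185:255];m=cv2.matchTemplate(b[170:225,175:265],t,cv2.TM_CCOEFF_NORMED);print(cv2.minMaxLoc(m)[1::2],"(10,10)=unmoved")
```

```text
[416.4   66.31 399.11] [-3.14 -0.    1.77]
[[ 548.05 -195.78  268.74]
 [ 573.13 -314.87  269.05]
 [ 395.81 -229.8   266.92]
 [ 420.08 -348.23  264.63]] [0.31 0.77 0.24 1.  ] [ 484.27 -272.17  267.33]
top@273 [ 483.84 -270.06  273.  ] [np.float64(120.93382580687052), np.float64(119.36196636861168), np.float64(154.99446158934762), np.float64(155.3695941153825)]
feet [[ 577.57 -317.39    0.  ]
 [ 553.6  -199.57    0.  ]
 [ 400.19 -229.69    0.  ]]
(0.9214169979095459, (10, 10)) (10,10)=unmoved
```

The four upper rims sit 125 mm above the lower ones (126 when home), level and centred over it. The loaded frame hasn't moved and the figures are standing. Handing in.

```bash
python3 -c "
from rig import manip
print(manip.close_job())"
```

```text
the job is handed in; nothing more can be done
None
```

The loose frame is stacked level on the loaded frame with its legs home in the cups and let go; the loaded frame and figures stayed put, and the job was handed in at about 12.6 s of the 54 s (I never re-measured the jar and tub).

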